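# Dry-fit a two-cell battery module

## Task

Build up the battery module in the white holder: stand the two grey cells upright in its two pockets (either cell in either pocket), then put the orange cover over the cells, squarely and with its skirt downward, and then lay the protection board from the dark green bench mat flat on the middle of the cover, right side up and lengthwise along it. Leave the flux tin where it is, let go of everything and leave the stack standing still.

Things in the scene. Friction and masses are not known exactly. Their poses are not given: they have to be found in the camera images.
- holder: white plastic cell holder fixed to the bench, 96 x 54 x 20 mm, long axis = its x axis. Origin: centre of its underside, z up. Two round pockets of 38 mm diameter in its top, in a row along x at -22 and +22 mm, 14 mm deep with a 3 mm chamfer at the mouth; their flat floors lie 6 mm above the underside.
- pocket_0 (a point): centre of the floor of the holder's pocket at x = -22 mm of the holder, 6 mm above the bench; axes as the holder's.
- pocket_1 (a point): centre of the floor of the holder's pocket at x = +22 mm of the holder, 6 mm above the bench; axes as the holder's.
- cell_a: a grey cylindrical battery cell standing upright on the bench, 32.4 mm diameter, 70 mm tall (a flat 2 mm contact button on top is only visual), 0.14 kg; the two cells are alike and interchangeable. Origin: centre of its underside, z up along the cell.
- cell_b: a grey cylindrical battery cell standing upright on the bench, 32.4 mm diameter, 70 mm tall (a flat 2 mm contact button on top is only visual), 0.14 kg; the two cells are alike and interchangeable. Origin: centre of its underside, z up along the cell.
- cover: loose orange plastic cover, 96 x 52 x 17 mm, long axis = its x axis, 0.09 kg: a flat top 5 mm thick with a skirt of 3 mm walls hanging 12 mm below it, open underneath (opening 90 x 46 mm); it lies skirt down. Can be gripped across its 52 mm width. Origin: centre of its lower edge, z up. On the cells its top's inner face rests on their upper ends and its origin is 64 mm above the holder's underside.
- board: loose protection board (green circuit board with grey heat sinks), 94 x 62 mm and 8 mm thick, 0.055 kg, lying flat on the dark green bench mat with components up (any such board on the white shelf behind is not meant); long axis = its x axis (the solid reaches from x = -49 to +45 mm). Can be gripped across its 62 mm width. Origin: near the middle of its underside, z up.
- tin: flux tin with yellow lid, 51 mm diameter, 21 mm tall; a bystander to be left alone. Origin: centre of its underside.
- press_fixture: fixed toggle-clamp fixture standing between the two halves of the work area; not used, but to be kept clear of: a grey base plate 300 x 200 mm (long axis = its x axis) and 12 mm high with low rails, and a toggle clamp whose slim red handle stands upright at x = 0, y = -90 mm of its frame and reaches 217 mm above the bench: carry things over or round it. Origin: middle of the plate's underside, z up.
There are look-alikes about, which are no part of the job. Of the things that look like the cover, the larger one is meant.

How it is judged:
On the way, in this order (a step that is already met when the one before it is completed fails the run):
1. a cell stands upright in each of the two pockets (((horizontal distance between cell_a and pocket_0 below 0.007 m and z of cell_a in the frame of pocket_0 below 0.004 m and angle between cell_a's own z axis and vertical below 0.1 rad) or (horizontal distance between cell_b and pocket_0 below 0.007 m and z of cell_b in the frame of pocket_0 below 0.004 m and angle between cell_b's own z axis and vertical below 0.1 rad)) and ((horizontal distance between cell_a and pocket_1 below 0.007 m and z of cell_a in the frame of pocket_1 below 0.004 m and angle between cell_a's own z axis and vertical below 0.1 rad) or (horizontal distance between cell_b and pocket_1 below 0.007 m and z of cell_b in the frame of pocket_1 below 0.004 m and angle between cell_b's own z axis and vertical below 0.1 rad))), for 0.2 s.
2. the cover sits level on the two cells (horizontal distance between cover and holder below 0.012 m and angle between the x axis of cover and the x axis of holder, either way round below 0.12 rad and angle between cover's own z axis and vertical below 0.05 rad and z of cover in the frame of holder between 0.06 and 0.068 m and contact force between cover and the fingers below 0.1 N), for 0.2 s.
3. the board lies flat on the cover (horizontal distance between board and cover below 0.015 m and angle between the x axis of board and the x axis of cover, either way round below 0.17 rad and angle between board's own z axis and vertical below 0.06 rad and z of board in the frame of cover between 0.014 and 0.021 m), for 0.2 s.
At the end, for the whole second after the job is handed in: an upright cell on the floor of each pocket (7 mm of its centre); cover level on the cells (12 mm of the holder's centre, 0.12 rad); board flat, right side up on the cover (origins within 15 mm, 0.17 rad lengthwise); all released and at rest (all of step 1 and all of step 2 and all of step 3 and linear speed of each of cell_a, cell_b, cover, board below 0.02 m/s and contact force between board and the fingers below 0.1 N); the robot touches nothing.
It fails at once if the flux tin is moved by more than 30 mm (distance of tin from where it was at the start of the episode above 0.03 m).
It fails at once if the cover is turned over (angle between cover's own z axis and vertical above 1.2 rad).
It fails at once if the board is turned over (angle between board's own z axis and vertical above 1.2 rad).
It also fails if it takes over 106 s, if anything falls off the work surface, if the arm or the gripper's body presses on something with over 40 N, if the wrist force passes 120 N, or if a joint passes its speed limit or range.

## Robot

A 6-joint arm with a two-finger parallel gripper is mounted at the origin on a cart in front of the work surface, level with it; the furniture and walls round the work are solid. World frame = base frame: x ahead of the robot, y to its left, z up, the work surface at z = 0. Lengths are in m, angles in rad, forces in N, time in s.
With the tool pointing down it reaches from about 0.425 to 0.95 m from the base axis. Payload 3.5 kg.
Tool frame: the origin (TCP) lies midway between the tips of the shut fingers; the grasp point (between the pads) lies 19 mm behind it; z points along the fingers, y is the line along which they close (so a half turn about z gives the same grasp; the last joint's range is limited). The gripper opens to 85 mm and grips with 20 to 120 N. Pads are 22 mm wide; open, the fingers measure 114 mm over their backs; the gripper's body (76 mm by 85 mm) begins 54 mm behind the grasp point. The pads swing forward as they close: fully open they stand 13 mm farther back than shut.
Start: joints at [-1.334, 0.286, 1.577, -0, 1.279, -0.15], TCP at [0.255, -0.625, 0.231] pointing down, gripper open.
Joint ranges: [-2.77, 2.77], [-0.9, 2.22], [0.21, 2.48], [-1.53, 4.67], [0.24, 2.81], [-2.84, 2.84]. Speed limits (rad/s): [2.79, 2.79, 3.14, 3.14, 3.14, 3.14].

## Interface

Orientations are given as a unit quaternion [x, y, z, w].
In Python, from plant import get_state, read_camera, ctrl gives the robot as it stands.
- The arm moves only by the shell command python3 -m crank 'ROWS' [FORCE]. ROWS is JSON, a list of rows, each a list of 3 entries, a list of its own where there are three numbers: the shift along the tool's x, y, z in mm, then the turn about the tool's z in degrees, then the closure in counts, from 0 (fully open) to 255 (shut). In form: [[[tx, ty, tz], yaw, claw], ...]. A call has 1 to 10 rows; each row is the pose to reach, as a shift and turn from the pose commanded when the call began, along the tool's axes at that moment; what a row does not reach only later rows make up. A row lasts 1/10 s, in which the tool goes at most 50 mm and 8.59 degrees, less where a joint would pass 70% of its speed; a pose out of reach is approached as far as the arm can. A call with a gripper value outside its range is refused whole. The fingers move at their own pace and stop on an object; FORCE is the grip in N (left out, the last holds). Time passes only in rows, so rows that repeat a pose let the fingers close. It gives the time, the measured TCP pose, the force, the opening and the grip force at its end, in the units of the state.
- get_state(): the state, without advancing time (a new reading comes with each control period).
- read_camera(name): name is "side" or "top" or "wrist"; returns a dict with "frame" (400x640x3 uint8, blue, green, red), "range_z" (400x640 float32, m along the optical axis (not along the pixel's ray), 0 where there is no reading), "vfov" (degrees; the focal length in pixels is half the picture's height over the tangent of half this angle, whatever the lens; pixels are square), "cx", "cy" (the principal point, pixels), "origin" and "orientation" of the camera in the world. Camera axes: x right, y down, z forward; pixel columns grow to the right and rows downward; lengths in m; the calibration is good to about 2 mm. The wrist camera is an equidistant fisheye: a pixel r from the principal point sees the ray r / f radians off the axis. A picture is of the moment at which its call begins.
- ctrl.sign_off(): hands the job in; it is judged then, once.
The state is a dict: "time": time; "qpos": joint angles; "dq": joint speeds; "joint_efforts": joint torques, N m; "eef_pos": TCP position; "tcp_rot": TCP orientation; "contact_force": force on the tool from outside, world axes, zero at the start; "wrist_torque": the same for the moment, N m; "opening": opening from 0.0 (shut) to 1.0 (fully open); "finger_force": force on a finger pad.
Only numpy, scipy, OpenCV 4.12 (cv2) and the standard library are available. Lean on these libraries where they do the work, as an engineer would, in place of code of your own. Each camera call takes 0.05 s, during which the arm holds its last target. There are 200 camera calls.

## Working session

There is one attempt and no reset: what is moved stays moved. The work goes in short steps, Python scripts to look and compute and a shell command to move; the robot and the scene stay as the last step left them, time stands still between calls to the robot, and variables do not carry over. Pictures are saved under pics/ and viewed, at most 14 in all, crops included, and the job is handed in when it is done.

```bash
ls; mkdir -p pics
python3 - <<'E'
from plant import get_state, read_camera
import cv2,numpy as np
print(get_state())
for n in("top","side"):
    c=read_camera(n); np.savez(f"{n}0.npz",**c); cv2.imwrite(f"pics/{n}0.png",c["frame"])
    print(n,c["vfov"],c["cx"],c["cy"],c["origin"],c["orientation"])
E
```

```text
pics
{'time': 0.0, 'qpos': array([-1.33399488e+00,  2.87154581e-01,  1.57820494e+00, -4.26372506e-07,
        1.27860540e+00, -1.49983386e-01]), 'dq': array([ 0.00054363,  0.00144132, -0.00018116,  0.00051951, -0.00223607,
        0.00187779]), 'joint_efforts': array([-2.04452981e-04, -4.05981088e+01, -2.92624193e+01, -1.82135796e-04,
        5.88728028e-03,  1.86964215e-06]), 'eef_pos': array([ 0.25449728, -0.62446126,  0.22993945]), 'tcp_rot': array([ 9.81357195e-01,  1.92189095e-01, -5.16766096e-05, -1.18500699e-03]), 'contact_force': array([-0.17094841,  0.21024563,  0.03766223]), 'wrist_torque': array([ 0.03424684,  0.00430747, -0.0117907 ]), 'finger_force': 0.0, 'opening': 1.0018221207430575}
top 55.86702433188191 322.5124658840608 199.07444515122384 [ 0.3954585  -0.1497576   1.06794884] [ 0.70875498 -0.70453453  0.0329556  -0.01453978]
side 50.40048066521423 319.02721303857527 201.5008904795007 [ 0.22938436 -1.11203043  0.63999967] [ 0.86787134 -0.12033727  0.05336842 -0.47903036]
```

View pics/top0.png

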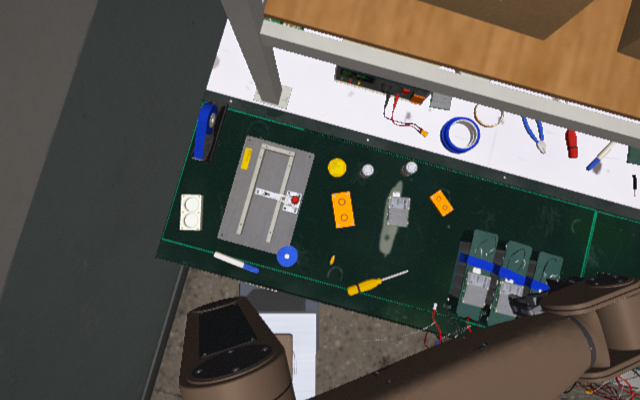

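View pics/side0.png

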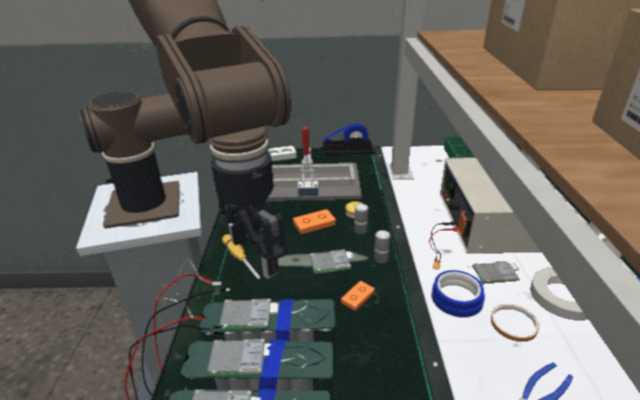

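Top view: the holder is at (190,212) and the tin at (337,168). The cells are at (367,171) and (410,168). The orange candidates are (343,210), which is larger, and (441,202), which is smaller. The board candidates are (398,208) on the mat, (440,100) on the shelf, and the ones on battery packs at (480,280). I'll enlarge the area and compute positions.

```bash
cat > h.py <<'E'
import numpy as np, cv2
from scipy.spatial.transform import Rotation as R
from plant import get_state, read_camera
def foc(c): return 200/np.tan(np.radians(float(c["vfov"]))/2)
def ray(c,uv,fish=False):
    uv=np.atleast_2d(np.asarray(uv,float)); d=(uv-[float(c["cx"]),float(c["cy"])])/foc(c)
    if fish:
        t=np.linalg.norm(d,axis=1,keepdims=True); v=np.hstack([d*np.sinc(t/np.pi),np.cos(t)])
    else: v=np.hstack([d,np.ones((len(d),1))])
    return R.from_quat(c["orientation"]).apply(v)
def onplane(c,uv,z,fish=False):
    v=ray(c,uv,fish); o=np.asarray(c["origin"]); return (o+v*((z-o[2])/v[:,2])[:,None])
def cloud(c,fish=False):
    h,w=c["range_z"].shape; v,u=np.mgrid[:h,:w]; d=np.stack([u-c["cx"],v-c["cy"]],-1)/foc(c)
    if fish:
        t=np.linalg.norm(d,axis=-1,keepdims=True); d=d*np.sinc(t/np.pi)/np.cos(t)
    p=np.concatenate([d,np.ones((h,w,1))],-1)*c["range_z"][...,None]
    return (R.from_quat(c["orientation"]).apply(p.reshape(-1,3))+c["origin"]).reshape(h,w,3)
def totool(dxyz):   # world vector (m) -> tool axes mm
    return np.round(R.from_quat(get_state()["tcp_rot"]).inv().apply(dxyz)*1000,1)
def yawof(): # world direction (deg) of tool x axis
    m=R.from_quat(get_state()["tcp_rot"]).as_matrix(); return np.degrees(np.arctan2(m[1,0],m[0,0]))
E
python3 - <<'E'
from h import *
c=dict(np.load("top0.npz")); P=cloud(c); f=c["frame"]
cv2.imwrite("pics/crop0.png",cv2.resize(f[140:270,300:460],None,fx=4.5,fy=4.5,interpolation=cv2.INTER_CUBIC))
hsv=cv2.cvtColor(f,cv2.COLOR_BGR2HSV)
Z=P[...,2]
def blobs(m,zt,name):
    n,l,s,ce=cv2.connectedComponentsWithStats(m.astype(np.uint8))
    for i in range(1,n):
        if s[i,4]<60: continue
        uv=np.argwhere(l==i)[:,::-1]; q=onplane(c,uv,zt)[:,:2]
        (x,y),wh,a=cv2.minAreaRect((q*1000).astype(np.float32))
        print(name,ce[i].round(),s[i,4],"zmed",np.median(Z[l==i]).round(3),"c",round(x),round(y),np.round(wh),round(a,1))
box=np.zeros(Z.shape,bool); box[120:275,165:470]=1
blobs(box&(hsv[...,0]>5)&(hsv[...,0]<20)&(hsv[...,1]>150)&(hsv[...,2]>120),.017,"orange")
blobs(box&(hsv[...,0]>20)&(hsv[...,0]<32)&(hsv[...,1]>150)&(hsv[...,2]>120),.021,"yellow")
blobs(box&(abs(Z-.07)<.012),.07,"z70")
blobs(box&(Z>.012)&(Z<.026)&(hsv[...,1]<60)&(hsv[...,2]>170),.02,"white20")
E
```

```text
orange [441. 203.] 106 zmed 0.011 c 458 -512 [68. 39.] 33.4
yellow [246. 158.] 135 zmed 0.013 c 579 37 [18. 59.] 77.2
yellow [337. 167.] 276 zmed 0.021 c 556 -216 [51. 48.] 0.2
z70 [210. 126.] 62 zmed 0.068 c 654 124 [17. 45.] 69.2
z70 [199. 145.] 153 zmed 0.07 c 604 154 [24. 50.] 86.4
z70 [411. 168.] 123 zmed 0.071 c 549 -412 [31. 33.] 26.8
z70 [367. 170.] 117 zmed 0.071 c 540 -294 [30. 32.] 0.5
z70 [466. 263.] 109 zmed 0.076 c 304 -557 [16. 74.] 88.8
white20 [190. 212.] 374 zmed 0.02 c 428 188 [94. 54.] 0.3
white20 [229. 260.] 160 zmed 0.017 c 299 80 [85. 14.] 68.5
```

View pics/crop0.png

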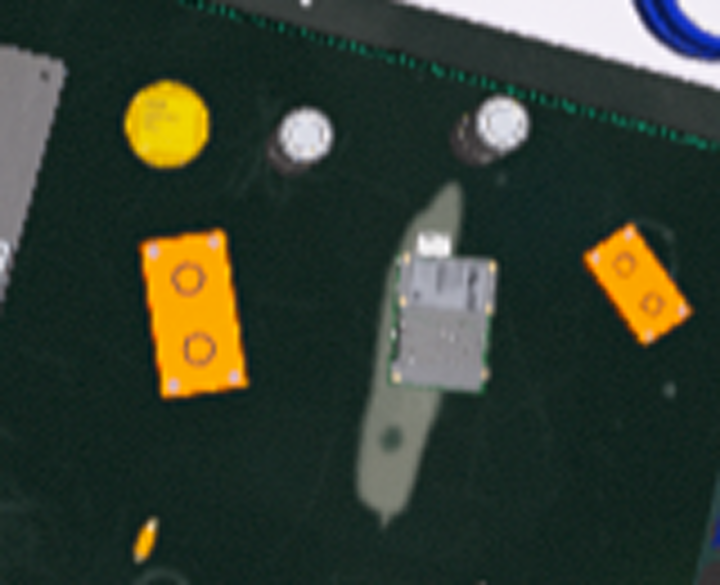

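The crop confirms both picks. The larger orange cover is at crop (194,313), i.e. image (343,210), and the smaller one at crop (638,285) is rejected. The board is at crop (445,320), i.e. image (399,211), loose on the mat with its heat sinks up. The board at (440,100) is on the shelf, and the ones near (480,280) are fixed to packs.

Run:
```python
from h import *
c=dict(np.load("top0.npz")); P=cloud(c); f=c["frame"]; hsv=cv2.cvtColor(f,cv2.COLOR_BGR2HSV)
def rect(m,z):
    uv=np.argwhere(m)[:,::-1]; q=onplane(c,uv,z)[:,:2]*1000
    return cv2.minAreaRect(q.astype(np.float32)),len(uv)
b=np.zeros(f.shape[:2],bool); b[185:235,325:362]=1
print("cover",rect(b&(hsv[...,1]>140)&(hsv[...,2]>120),.017), hsv[210,343], np.median(P[200:220,340:347,2]))
b[:]=0; b[188:230,383:416]=1
print("board z>5",rect(b&(P[...,2]>.005),.008)); print(hsv[215,400],np.median(P[205:222,392:405,2]))
for u,v in[(295,199),(450,85),(270,38),(330,50),(240,50),(440,100),(205,130)]: print((u,v),P[v,u].round(3))
m=(P[...,2]>.1)&(P[...,2]<.25); m[:,:225]=0;m[:,320:]=0;m[:150]=0;m[250:]=0
print("handle",P[m].mean(0).round(3),P[m].min(0).round(3),P[m].max(0).round(3))
p=P[(P[...,0]>.4)&(P[...,2]>.1)&(P[...,1]<.1)&(P[...,1]>-.6)]; print("overhang min x",np.percentile(p[:,0],[0,5,20]),p[np.argmin(p[:,0])])
```

```text
cover (((438.0129089355469, -233.0326385498047), (97.99229431152344, 52.88973617553711), 8.620881080627441), 649) [ 20 255 252] 0.017437341265831408
board z>5 (((436.9527282714844, -392.7325439453125), (85.22380828857422, 99.95964050292969), 72.96459197998047), 604)
[120   5 162] 0.008072182970916053
(295, 199) [ 0.453 -0.11   0.217]
(450, 85) [ 0.65  -0.398  0.403]
(270, 38) [ 0.734 -0.07   0.4  ]
(330, 50) [ 0.713 -0.179  0.401]
(240, 50) [ 0.901  0.065 -0.005]
(440, 100) [ 0.758 -0.518  0.003]
(205, 130) [0.64  0.132 0.091]
handle [ 0.463 -0.064  0.132] [ 0.442 -0.116  0.102] [ 0.487 -0.003  0.22 ]
overhang min x [0.44210691 0.62409254 0.67438537] [ 0.44210691 -0.1090101   0.20075357]
```

```bash
python3 -m crank '[[[311,-192,-70],22,0],[[311,-192,-70],22,0],[[311,-192,-70],22,0],[[311,-192,-70],22,0],[[311,-192,-70],22,0],[[311,-192,-70],22,0],[[311,-192,-70],22,0],[[311,-192,-70],22,0],[[311,-192,-70],22,0],[[311,-192,-70],22,0]]' 40
python3 - <<'E'
from h import *
c=read_camera("wrist"); np.savez("w1.npz",**c); cv2.imwrite("pics/w1.png",c["frame"]); print(yawof(),c["vfov"],c["origin"])
E
```

```text
time: 1.1
eef_pos: [0.4701, -0.3297, 0.3008]
tcp_rot: [1.0, 0.002, -0.0, -0.0]
contact_force: [-0.2, -0.7, -0.8]
opening: 1.003
finger_force: 0.0
0.15015330574603852 65.70646984690485 [ 0.5479099  -0.32919901  0.44276232]
```

View pics/w1.png

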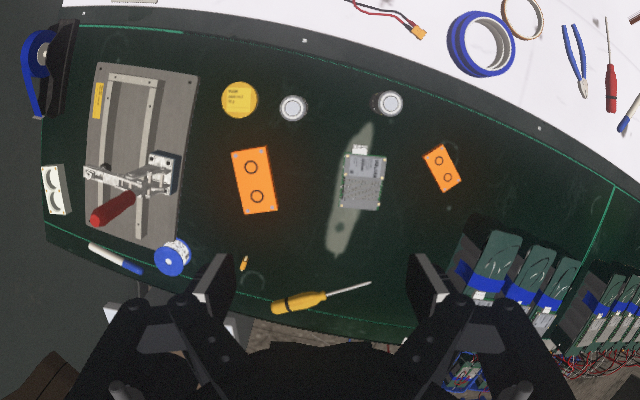

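The wrist view shows the cells at (293,107) and (388,103), the cover at (255,181), the board at (362,181), the tin at (240,99) and the holder at (53,190).

```bash
cat > meas.py <<'E'
from h import *
def measure(c,todo):
    P=cloud(c,True); X,Y,Z=P[...,0],P[...,1],P[...,2]; hsv=cv2.cvtColor(c["frame"],cv2.COLOR_BGR2HSV); S,V=hsv[...,1],hsv[...,2]
    def near(x,y,r): return (np.hypot(X-x,Y-y)<r)&(c["range_z"]>0)
    def rect(name,m,z):
        n,l,s,ce=cv2.connectedComponentsWithStats(m.astype(np.uint8))
        i=1+np.argmax(s[1:,4]); uv=np.argwhere(l==i)[:,::-1]; q=onplane(c,uv,z,True)[:,:2]*1000
        print(name,s[i,4],[np.round(k,1) for k in cv2.minAreaRect(q.astype(np.float32))],"mean",q.mean(0).round(1))
        uv=np.argwhere(m)
    for k,(x,y,r) in todo.items():
        n=near(x,y,r)
        if k[:4]=="cell": rect(k,n&(Z>.062)&(Z<.09),.071)
        elif k=="cover": rect(k,n&(S>140)&(V>110)&(Z>.010),.017)
        elif k=="board": rect(k,n&(Z>.0045)&(Z<.03),.008)
        elif k=="holder": rect(k,n&(Z>.013)&(Z<.04),.02)
E
python3 - <<'E'
from meas import *
c=dict(np.load("w1.npz"))
measure(c,dict(cellA=(.54,-.294,.04),cellB=(.549,-.412,.04),cover=(.438,-.233,.08),board=(.437,-.393,.075),holder=(.428,.188,.08)))
f=c["frame"]; cv2.imwrite("pics/b1.png",cv2.resize(f[135:225,320:405],None,fx=6,fy=6,interpolation=cv2.INTER_CUBIC))
P=cloud(c,True); print("mat z",np.median(P[230:245,300:320,2]),"board z",np.median(P[180:200,350:370,2]))
E
```

```text
cellA 562 [array([ 541.9, -296.4]), array([31. , 31.3]), np.float64(89.4)] mean [ 542.1 -295.9]
cellB 550 [array([ 550., -412.]), array([31.7, 31. ]), np.float64(1.4)] mean [ 549.8 -411.8]
cover 2159 [array([ 437.9, -233.6]), array([96.5, 53.5]), np.float64(8.4)] mean [ 439.2 -233.9]
board 2229 [array([ 440.8, -391.4]), array([61.3, 95.8]), np.float64(84.2)] mean [ 438.8 -390. ]
holder 594 [array([428.6, 182.2]), array([96. , 63.2]), np.float64(0.0)] mean [429.5 182.8]
mat z -0.000788319766938439 board z 0.007000654791373295
```

View pics/b1.png

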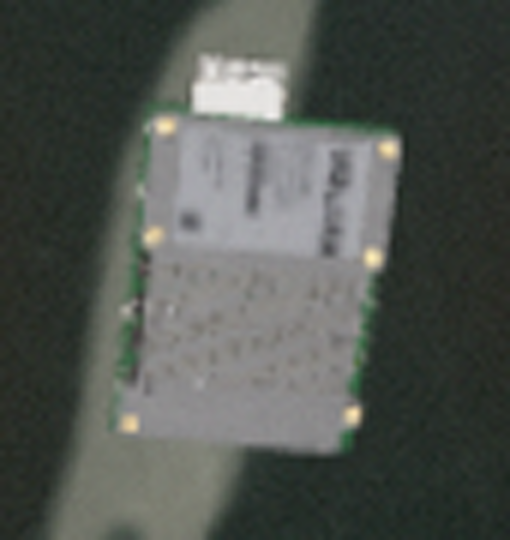

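The close-up shows the board with its heat sinks up and its white connector at the +x end (crop (238,95)). Next is grasping cell A.

```bash
python3 -m crank '[[[36,-17,80],0,0],[[72,-34,130],0,0],[[72,-34,180],0,0],[[72,-34,220],0,0],[[72,-34,250],0,0],[[72,-34,268],0,0],[[72,-34,268],0,0],[[72,-34,268],0,0]]' 40; python3 -m crank '[[[0,0,0],0,255],[[0,0,0],0,255],[[0,0,0],0,255],[[0,0,0],0,255],[[0,0,0],0,255],[[0,0,0],0,255],[[0,0,0],0,255],[[0,0,0],0,255]]' 40
```

```text
time: 1.95
eef_pos: [0.5413, -0.2968, 0.0329]
tcp_rot: [1.0, 0.001, -0.001, -0.0]
contact_force: [0.0, -0.0, 1.7]
opening: 1.001
finger_force: 0.0
time: 2.75
eef_pos: [0.543, -0.2964, 0.0351]
tcp_rot: [1.0, 0.002, 0.001, 0.001]
contact_force: [-1.8, -0.6, 6.5]
opening: 0.37
finger_force: 39.6
```

```bash
python3 -m crank '[[[0,0,-50],0,255],[[-10,0,-100],0,255],[[-30,0,-145],0,255],[[-50,0,-190],0,255],[[-70,0,-235],0,255],[[-80,0,-265],0,255],[[-80,-40,-265],0,255],[[-80,-90,-265],0,255],[[-80,-140,-265],0,255]]'; python3 -m crank '[[[-40,-320,0],0,255],[[-40,-320,0],0,255],[[-40,-320,0],0,255],[[-40,-320,0],0,255],[[-40,-320,0],0,255],[[-40,-320,0],0,255],[[-40,-320,0],0,255],[[-40,-320,0],0,255],[[-40,-320,0],0,255]]'
python3 - <<'E'
from meas import *
c=read_camera("wrist"); np.savez("w2.npz",**c); cv2.imwrite("pics/w2.png",c["frame"]); print(yawof())
measure(c,dict(holder=(.428,.186,.075)))
P=cloud(c,True)
# pocket circles: pixels lower than the top inside the holder
Z=P[...,2]; m=(np.abs(P[...,0]-.428)<.046)&(np.abs(P[...,1]-.186)<.026)&(Z<.013)
n,l,s,ce=cv2.connectedComponentsWithStats(m.astype(np.uint8))
for i in range(1,n):
    if s[i,4]>60: print(s[i,4],P[l==i].mean(0).round(4))
E
```

```text
time: 3.65
eef_pos: [0.461, -0.1547, 0.2978]
tcp_rot: [1.0, 0.0, -0.0, -0.0]
contact_force: [0.5, -0.3, -1.3]
opening: 0.363
finger_force: 40.4
time: 4.55
eef_pos: [0.4204, 0.1639, 0.2976]
tcp_rot: [1.0, 0.002, -0.001, 0.0]
contact_force: [-0.3, -0.3, -1.6]
opening: 0.369
finger_force: 40.5
0.16263210328923247
holder 1565 [array([427.2, 186.7]), array([54.5, 95.5]), np.float64(89.9)] mean [428.2 187.2]
570 [0.4488 0.1874 0.0055]
536 [0.4036 0.1884 0.0057]
```

View pics/w2.png

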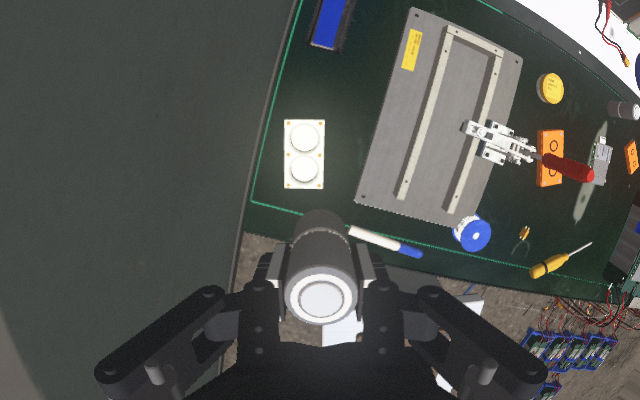

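The wrist view shows the holder at (304,154), with its two pockets at (304,138) and (305,169). Its centre is about (427,187) mm, aligned with world x. I'll move above pocket_1 and check the pose.

```bash
python3 -m crank '[[[29,-23,50],0,255],[[29,-23,100],0,255],[[29,-23,150],0,255],[[29,-23,190],0,255],[[29,-23,212],0,255],[[29,-23,212],0,255],[[29,-23,212],0,255],[[29,-23,212],0,255]]'
python3 - <<'E'
from meas import *
c=read_camera("wrist"); P=cloud(c,True)
t=get_state()["eef_pos"]; print(t)
# visible lowest part of gripped cell & holder top
measure(c,dict(holder=(.428,.187,.075)))
E
```

```text
time: 5.4
eef_pos: [0.452, 0.1867, 0.0888]
tcp_rot: [1.0, 0.001, 0.002, -0.0]
contact_force: [0.0, -0.5, -0.7]
opening: 0.369
finger_force: 40.6
[0.45197504 0.1868872  0.0889392 ]
holder 2257 [array([450. , 186.8]), array([54.4, 54.6]), np.float64(89.6)] mean [460.4 186.5]
```

```bash
python3 -m crank '[[[-2,0,15],0,255],[[-2,0,30],0,255],[[-2,0,38],0,255],[[-2,0,43],0,255],[[-2,0,47],0,255],[[-2,0,47],0,255],[[-2,0,47],0,255]]'
```

```text
time: 6.15
eef_pos: [0.4492, 0.1872, 0.0411]
tcp_rot: [1.0, 0.002, 0.001, -0.0]
contact_force: [-1.7, -0.7, 6.7]
opening: 0.37
finger_force: 41.0
```

```bash
python3 -m crank '[[[0,0,0],0,0],[[0,0,0],0,0],[[0,0,0],0,0],[[0,0,0],0,0],[[0,0,0],0,0],[[0,0,-50],0,0],[[0,0,-100],0,0],[[0,0,-150],0,0],[[0,0,-200],0,0],[[0,0,-230],0,0]]' 40
python3 - <<'E'
from meas import *
c=read_camera("wrist"); measure(c,dict(cell1=(.449,.187,.035))); P=cloud(c,True)
m=(np.hypot(P[...,0]-.449,P[...,1]-.187)<.012); print("top z",np.median(P[m][:,2])); print(get_state()["eef_pos"])
E
```

```text
time: 7.15
eef_pos: [0.449, 0.1872, 0.2743]
tcp_rot: [1.0, 0.001, 0.003, -0.001]
contact_force: [0.9, -0.4, -0.6]
opening: 0.998
finger_force: 0.0
cell1 658 [array([448.4, 188.1]), array([32.5, 33.4]), np.float64(63.6)] mean [448.6 188.1]
top z 0.35849826442845734
[0.4509796  0.18767553 0.27893213]
```

```bash
python3 -m crank '[[[20,490,-10],0,0],[[20,490,-10],0,0],[[20,490,-10],0,0],[[20,490,-10],0,0],[[20,490,-10],0,0],[[20,490,-10],0,0],[[20,490,-10],0,0],[[20,490,-10],0,0],[[20,490,-10],0,0],[[20,490,-10],0,0]]'; python3 -m crank '[[[0,50,50],0,0],[[20,80,90],0,0],[[40,109,130],0,0],[[80,109,150],0,0],[[80,109,150],0,0],[[80,109,150],0,0]]'
python3 - <<'E'
from meas import *
c=read_camera("wrist"); measure(c,dict(cellB=(.55,-.412,.04))); s=get_state(); print(s["eef_pos"],yawof())
E
```

```text
time: 8.2
eef_pos: [0.4686, -0.3056, 0.2787]
tcp_rot: [1.0, 0.001, -0.0, -0.0]
contact_force: [0.7, 0.5, 0.4]
opening: 1.001
finger_force: 0.0
time: 8.8
eef_pos: [0.5491, -0.4108, 0.1247]
tcp_rot: [1.0, 0.002, -0.002, -0.002]
contact_force: [0.4, 0.8, 0.8]
opening: 0.998
finger_force: 0.0
cellB 1702 [array([ 552.4, -413.3]), array([32.6, 31.2]), np.float64(0.3)] mean [ 552.4 -413.2]
[ 0.54904259 -0.41114245  0.12705521] 0.18938285489236145
```

```bash
python3 -m crank '[[[2,2,45],0,0],[[2,2,80],0,0],[[2,2,92],0,0],[[2,2,92],0,0],[[2,2,92],0,255],[[2,2,92],0,255],[[2,2,92],0,255],[[2,2,92],0,255],[[2,2,92],0,255],[[2,2,92],0,255]]' 40; python3 -m crank '[[[0,0,0],0,255],[[0,0,-50],0,255],[[-20,0,-90],0,255],[[-50,0,-130],0,255],[[-80,0,-170],0,255],[[-100,-20,-210],0,255],[[-100,-40,-250],0,255],[[-100,-80,-265],0,255],[[-100,-100,-265],0,255]]'; python3 -m crank '[[[-50,-490,0],0,255],[[-50,-490,0],0,255],[[-50,-490,0],0,255],[[-50,-490,0],0,255],[[-50,-490,0],0,255],[[-50,-490,0],0,255],[[-50,-490,0],0,255],[[-50,-490,0],0,255],[[-50,-490,0],0,255],[[-50,-490,0],0,255]]'
```

```text
time: 9.85
eef_pos: [0.5523, -0.4144, 0.0393]
tcp_rot: [1.0, 0.001, 0.001, 0.001]
contact_force: [-0.6, 1.8, 5.6]
opening: 0.371
finger_force: 39.5
time: 10.75
eef_pos: [0.4518, -0.3129, 0.3057]
tcp_rot: [1.0, 0.002, 0.002, 0.002]
contact_force: [0.8, -0.2, -0.9]
opening: 0.37
finger_force: 40.4
time: 11.75
eef_pos: [0.3983, 0.178, 0.3001]
tcp_rot: [1.0, 0.002, -0.001, 0.0]
contact_force: [0.3, -0.3, -2.7]
opening: 0.366
finger_force: 40.4
```

```bash
python3 -m crank '[[[7,-9,50],0,255],[[7,-9,100],0,255],[[7,-9,150],0,255],[[7,-9,190],0,255],[[7,-9,205],0,255],[[7,-9,205],0,255],[[7,-9,205],0,255]]'
python3 - <<'E'
from h import *
print(np.mean([get_state()["eef_pos"] for _ in range(5)],0))
E
```

```text
time: 12.45
eef_pos: [0.4063, 0.1847, 0.0966]
tcp_rot: [1.0, 0.002, -0.001, 0.0]
contact_force: [0.2, -0.3, -1.4]
opening: 0.365
finger_force: 40.5
[0.40627169 0.18474064 0.09660239]
```

```bash
python3 -m crank '[[[-1,-2,15],0,255],[[-1,-2,30],0,255],[[-1,-2,40],0,255],[[-1,-2,47],0,255],[[-1,-2,52],0,255],[[-1,-2,54],0,255],[[-1,-2,54],0,255]]'
```

```text
time: 13.15
eef_pos: [0.4068, 0.1871, 0.0452]
tcp_rot: [1.0, 0.001, 0.0, 0.0]
contact_force: [-2.9, -1.7, 6.8]
opening: 0.367
finger_force: 41.1
```

```bash
python3 -m crank '[[[0,0,0],0,0],[[0,0,0],0,0],[[0,0,0],0,0],[[0,0,0],0,0],[[0,0,0],0,0],[[0,0,-50],0,0],[[0,0,-100],0,0],[[0,0,-150],0,0],[[0,0,-200],0,0],[[0,0,-240],0,0]]' 40; python3 -m crank '[[[20,50,0],0,0],[[20,100,0],0,0],[[20,100,0],0,0]]'
python3 - <<'E'
from meas import *
c=read_camera("wrist"); measure(c,dict(cell1=(.449,.187,.022),cell0=(.405,.187,.022),holder=(.427,.187,.075))); P=cloud(c,True)
for x in(.449,.405):
    m=(np.hypot(P[...,0]-x,P[...,1]-.187)<.012); print("top z",np.median(P[m][:,2]))
cv2.imwrite("pics/w3.png",c["frame"]); print(get_state()["eef_pos"])
E
```

```text
time: 14.15
eef_pos: [0.4061, 0.1869, 0.2867]
tcp_rot: [1.0, 0.001, 0.002, -0.0]
contact_force: [1.2, 0.6, -0.6]
opening: 0.999
finger_force: 0.0
time: 14.45
eef_pos: [0.4266, 0.083, 0.2837]
tcp_rot: [1.0, -0.001, 0.0, 0.001]
contact_force: [-0.5, 1.0, -0.6]
opening: 0.997
finger_force: 0.0
cell1 606 [array([447.8, 187.6]), array([34. , 32.7]), np.float64(87.8)] mean [448.4 187.3]
cell0 584 [array([405. , 187.6]), array([33.5, 33.7]), np.float64(86.0)] mean [405.2 187.4]
holder 995 [array([427.7, 186.4]), array([55.9, 96.8]), np.float64(89.9)] mean [437.8 175. ]
top z 0.0768422348054873
top z 0.07687524962856576
[0.42628639 0.08449875 0.28332003]
```

View pics/w3.png

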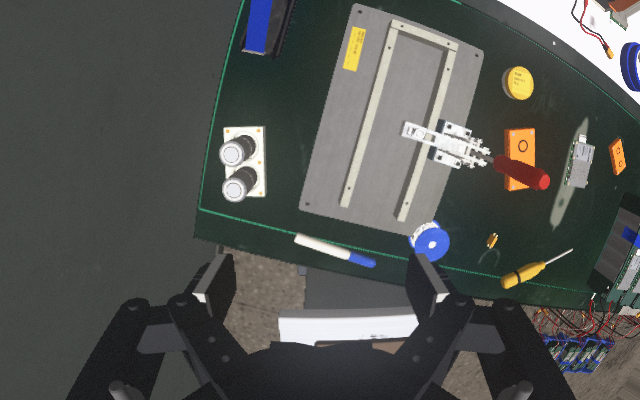

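Both cells stand in the pockets, with their tops at (237,152) and (237,186) in the image and at 77 mm height. Next is the cover.

```bash
python3 -m crank '[[[12,318,0],-8,0],[[12,318,0],-8,0],[[12,318,0],-8,0],[[12,318,0],-8,0],[[12,318,0],-8,0],[[12,318,0],-8,0],[[12,318,0],-8,0],[[12,318,40],-8,0],[[12,318,90],-8,0],[[12,318,140],-8,0]]'; python3 -m crank '[[[0,0,40],0,0],[[0,0,50],0,0],[[0,0,50],0,0]]';python3 - <<'E'
from meas import *
c=read_camera("wrist"); measure(c,dict(cover=(.438,-.233,.08))); s=get_state(); print(s["eef_pos"],yawof())
E
```

```text
time: 15.5
eef_pos: [0.4398, -0.2305, 0.1421]
tcp_rot: [0.997, 0.071, 0.001, 0.0]
contact_force: [0.0, -0.1, -0.7]
opening: 1.003
finger_force: 0.0
time: 15.8
eef_pos: [0.4384, -0.2295, 0.0917]
tcp_rot: [0.997, 0.072, -0.001, -0.002]
contact_force: [0.8, -0.2, 0.7]
opening: 0.998
finger_force: 0.0
cover 7420 [array([ 438.2, -232.7]), array([96.3, 52.3]), np.float64(8.7)] mean [ 440.3 -232.5]
[ 0.43982041 -0.23080901  0.09404174] 8.21669856442285
```

```bash
python3 -m crank '[[[-1,3,40],0,50],[[-1,3,70],0,50],[[-1,3,84],0,50],[[-1,3,90],0,50],[[-1,3,92],0,50],[[-1,3,92],0,50]]' 40; python3 -m crank '[[[0,0,0],0,255],[[0,0,0],0,255],[[0,0,0],0,255],[[0,0,0],0,255],[[0,0,0],0,255],[[0,0,0],0,255]]' 40
```

```text
time: 16.45
eef_pos: [0.4396, -0.235, 0.0029]
tcp_rot: [0.997, 0.071, 0.001, 0.001]
contact_force: [1.2, -0.3, 0.4]
opening: 0.805
finger_force: 0.0
time: 17.05
eef_pos: [0.4396, -0.2351, 0.003]
tcp_rot: [0.997, 0.071, 0.001, 0.001]
contact_force: [-0.4, 0.4, 7.2]
opening: 0.597
finger_force: 42.9
```

```bash
python3 -m crank '[[[0,0,-20],0,255],[[0,0,-60],0,255],[[0,0,-110],0,255],[[0,0,-160],0,255],[[0,0,-210],0,255],[[0,0,-260],0,255],[[0,0,-285],0,255],[[0,0,-285],0,255]]'; python3 -m crank '[[[49,-418,0],8.3,255],[[49,-418,0],8.3,255],[[49,-418,0],8.3,255],[[49,-418,0],8.3,255],[[49,-418,0],8.3,255],[[49,-418,0],8.3,255],[[49,-418,0],8.3,255],[[49,-418,0],8.3,255],[[49,-418,0],8.3,255],[[49,-418,0],8.3,255]]'
python3 - <<'E'
from h import *
c=read_camera("wrist"); np.savez("w4.npz",**c); cv2.imwrite("pics/w4.png",c["frame"]); print(yawof(),get_state()["eef_pos"])
E
```

```text
time: 17.85
eef_pos: [0.44, -0.2355, 0.2918]
tcp_rot: [0.997, 0.071, 0.004, 0.004]
contact_force: [-0.9, -0.3, 0.0]
opening: 0.602
finger_force: 42.3
time: 18.85
eef_pos: [0.4258, 0.1888, 0.2835]
tcp_rot: [1.0, 0.001, -0.002, 0.0]
contact_force: [0.2, -1.4, -0.3]
opening: 0.588
finger_force: 42.4
0.05064720612465144 [0.42619578 0.18733025 0.28371181]
```

View pics/w4.png

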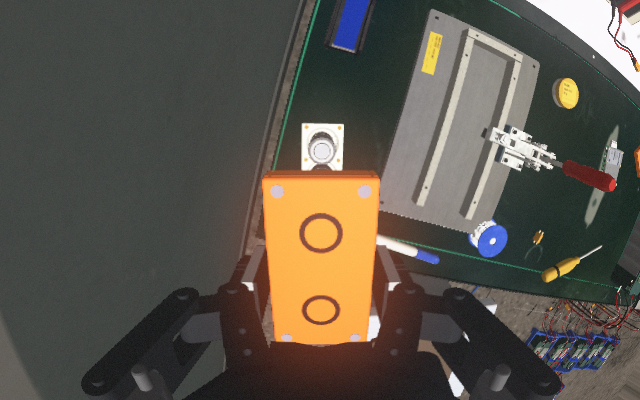

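The cover is held level-looking at (320,250), with one cell visible ahead of it at (322,150). I'll measure how the cover sits in the grip.

```bash
cat > held.py <<'E'
from h import *
def held(c,box,lo):
    P=cloud(c,True); hsv=cv2.cvtColor(c["frame"],cv2.COLOR_BGR2HSV); u0,v0,u1,v1=box
    m=np.zeros(P.shape[:2],bool); m[v0:v1,u0:u1]=1
    m&=(hsv[...,0]>3)&(hsv[...,0]<25)&(hsv[...,1]>140)&(hsv[...,2]>100)&(P[...,2]>lo)
    zt=np.median(P[m][:,2]); m&=abs(P[...,2]-zt)<.006; q=P[m]
    A=np.c_[q[:,:2],np.ones(len(q))]; k=np.linalg.lstsq(A,q[:,2],rcond=None)[0]
    r=cv2.minAreaRect((onplane(c,np.argwhere(m)[:,::-1],zt,True)[:,:2]*1000).astype(np.float32))
    print("top z",zt.round(4),"slope",k[:2].round(4),"rect",[np.round(a,1) for a in r])
E
python3 - <<'E'
from held import *
held(dict(np.load("w4.npz")),(240,160,400,350),.2)
E
```

```text
top z 0.2968 slope [-0.0107  0.0001] rect [array([425.5, 189.1]), array([96.4, 55.7]), np.float64(0.1)]
```

```bash
python3 -m crank '[[[2,1,45],0,255],[[2,1,90],0,255],[[2,1,130],0,255],[[2,1,160],0,255],[[2,1,175],0,255],[[2,1,175],0,255],[[2,1,175],0,255]]'
python3 - <<'E'
from held import *
c=read_camera("wrist"); held(c,(200,140,440,390),.08); print(get_state()["eef_pos"],yawof())
E
```

```text
time: 19.6
eef_pos: [0.4295, 0.1845, 0.111]
tcp_rot: [1.0, -0.002, -0.001, 0.0]
contact_force: [0.1, 0.1, -0.7]
opening: 0.593
finger_force: 42.4
top z 0.1244 slope [-0.0071  0.0014] rect [array([429.1, 181. ]), array([62.2, 96.2]), np.float64(89.7)]
[0.43023943 0.18485156 0.11201422] -0.20836880369011204
```

```bash
python3 -m crank '[[[-2,-2,12],0,255],[[-2,-2,22],0,255],[[-2,-2,30],0,255],[[-2,-2,36],0,255],[[-2,-2,40],0,255],[[-2,-2,42],0,255],[[-2,-2,42],0,255]]'
python3 - <<'E'
from h import *
s=get_state(); print(s["eef_pos"],s["contact_force"],yawof())
E
```

```text
time: 20.35
eef_pos: [0.4275, 0.1876, 0.0691]
tcp_rot: [1.0, -0.001, -0.0, 0.0]
contact_force: [0.7, 0.6, 0.2]
opening: 0.596
finger_force: 42.5
[0.42749236 0.18755263 0.069082  ] [0.70338061 0.64587124 0.20633004] -0.13441793813612885
```

```bash
python3 -m crank '[[[0,0,1],0,255],[[0,0,2],0,255],[[0,0,2],0,255],[[0,0,2],0,255]]'
```

```text
time: 20.75
eef_pos: [0.4278, 0.1876, 0.0676]
tcp_rot: [1.0, -0.001, 0.0, -0.0]
contact_force: [-0.2, -0.5, -0.3]
opening: 0.594
finger_force: 42.5
```

```bash
python3 -m crank '[[[0,0,1],0,255],[[0,0,2],0,255],[[0,0,2],0,255]]';  python3 -m crank '[[[0,0,1],0,255],[[0,0,2],0,255],[[0,0,2],0,255]]'
```

```text
time: 21.05
eef_pos: [0.4284, 0.1877, 0.0676]
tcp_rot: [1.0, -0.001, 0.0, 0.0]
contact_force: [-5.3, -1.3, 11.7]
opening: 0.593
finger_force: 43.7
time: 21.35
eef_pos: [0.4294, 0.188, 0.0678]
tcp_rot: [1.0, -0.001, 0.001, 0.0]
contact_force: [-8.6, -2.5, 22.5]
opening: 0.597
finger_force: 45.0
```

Contact made, with the cover resting on the cells. I'll ease off the preload, release, and look.

```bash
python3 -m crank '[[[0,0,-3],0,255],[[0,0,-3],0,255],[[0,0,-3],0,0],[[0,0,-3],0,0],[[0,0,-3],0,0],[[0,0,-3],0,0],[[0,0,-3],0,0],[[0,0,-50],0,0],[[0,0,-100],0,0],[[0,0,-150],0,0]]' 40; python3 -m crank '[[[0,50,-40],0,0],[[0,100,-70],0,0],[[0,100,-70],0,0]]'
python3 - <<'E'
from held import *
c=read_camera("wrist"); held(c,(150,60,400,260),.06); cv2.imwrite("pics/w5.png",c["frame"][60:360,120:520]); print(get_state()["eef_pos"],yawof())
E
```

```text
time: 22.35
eef_pos: [0.4269, 0.1874, 0.2144]
tcp_rot: [1.0, -0.001, -0.001, 0.0]
contact_force: [0.3, 0.5, -0.2]
opening: 0.999
finger_force: 0.0
time: 22.65
eef_pos: [0.4283, 0.0855, 0.2869]
tcp_rot: [1.0, -0.002, 0.003, 0.001]
contact_force: [-0.3, -0.2, -0.2]
opening: 1.002
finger_force: 0.0
top z 0.0809 slope [-0.0003  0.0093] rect [array([427.3, 186.9]), array([95.6, 53.6]), np.float64(0.2)]
[0.42894093 0.08416543 0.28791523] -0.3019261897440394
```

View pics/w5.png

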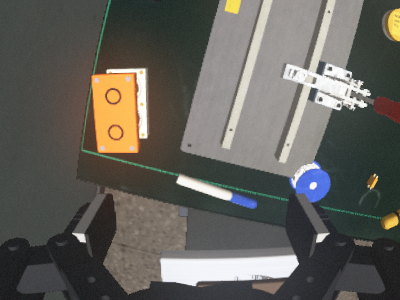

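The crop shows the cover squarely on the stack at (115,113). It measures 0.2° off the holder's axis with its top at 81 mm. Next is the board.

```bash
python3 -m crank '[[[12,476,0],5.5,0],[[12,476,0],5.5,0],[[12,476,0],5.5,0],[[12,476,0],5.5,0],[[12,476,0],5.5,0],[[12,476,0],5.5,0],[[12,476,0],5.5,0],[[12,476,0],5.5,0],[[12,476,0],5.5,0],[[12,476,0],5.5,0]]'; python3 -m crank '[[[0,0,50],0,0],[[0,0,100],0,0],[[0,0,140],0,0],[[0,0,140],0,0]]';python3 - <<'E'
from meas import *
c=read_camera("wrist"); np.savez("w6.npz",**c); measure(c,dict(board=(.44,-.391,.075))); s=get_state(); print(s["eef_pos"],yawof())
cv2.imwrite("pics/w6.png",c["frame"][60:400,120:520])
E
```

```text
time: 23.7
eef_pos: [0.4377, -0.3916, 0.2819]
tcp_rot: [0.999, -0.05, -0.001, -0.0]
contact_force: [0.5, 0.3, -0.0]
opening: 1.001
finger_force: 0.0
time: 24.1
eef_pos: [0.4349, -0.384, 0.135]
tcp_rot: [0.999, -0.049, -0.005, -0.006]
contact_force: [0.0, 0.8, -0.7]
opening: 0.999
finger_force: 0.0
board 5762 [array([ 440.6, -391.8]), array([60.7, 94.7]), np.float64(84.5)] mean [ 439.3 -390.9]
[ 0.43677298 -0.38615759  0.13946675] -5.63174469924764
```

View pics/w6.png

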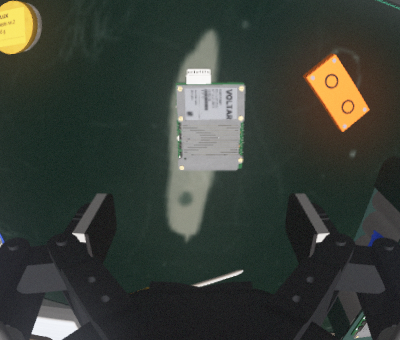

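The crop shows the board at (211,126), heat sinks up, with the connector at (199,76) at its +x end. I'll descend and check the settled pose.

```bash
python3 -m crank '[[[0,0,40],0,0],[[0,0,80],0,0],[[0,0,80],0,0],[[0,0,80],0,0],[[0,0,80],0,0]]'
python3 - <<'E'
from meas import *
c=read_camera("wrist"); measure(c,dict(board=(.44,-.391,.075))); s=get_state(); print(s["eef_pos"],yawof())
E
```

```text
time: 24.65
eef_pos: [0.4401, -0.3906, 0.0674]
tcp_rot: [0.999, -0.049, 0.002, 0.002]
contact_force: [-0.4, 0.5, 0.5]
opening: 0.997
finger_force: 0.0
board 9202 [array([ 441.1, -391.5]), array([60.7, 94.8]), np.float64(84.3)] mean [ 440.7 -391. ]
[ 0.44002168 -0.39053192  0.0672815 ] -5.626011628327477
```

```bash
python3 -m crank '[[[-1,1,30],0,45],[[-1,1,50],0,45],[[-1,1,60],0,45],[[-1,1,66],0,45],[[-1,1,66],0,45],[[-1,1,66],0,45]]' 30;  python3 -m crank '[[[0,0,1],0,45],[[0,0,2],0,45],[[0,0,2],0,45]]';  python3 -m crank '[[[0,0,1],0,45],[[0,0,2],0,45],[[0,0,2],0,45]]'
```

```text
time: 25.3
eef_pos: [0.4378, -0.3902, -0.0014]
tcp_rot: [0.999, -0.049, 0.001, 0.001]
contact_force: [0.8, 0.4, -0.3]
opening: 0.824
finger_force: 0.0
time: 25.6
eef_pos: [0.4372, -0.3895, -0.0044]
tcp_rot: [0.999, -0.049, 0.0, 0.0]
contact_force: [-0.7, 0.3, 0.0]
opening: 0.822
finger_force: 0.0
time: 25.9
eef_pos: [0.437, -0.3892, -0.0069]
tcp_rot: [0.999, -0.049, -0.0, -0.0]
contact_force: [-0.5, 0.0, -0.5]
opening: 0.824
finger_force: 0.0
```

```bash
python3 -m crank '[[[0,2,-2],0,45],[[0,2,-2],0,45],[[0,2,-2],0,80],[[0,2,-2],0,255],[[0,2,-2],0,255],[[0,2,-2],0,255],[[0,2,-2],0,255],[[0,2,-2],0,255]]' 30; python3 -m crank '[[[0,0,-8],0,255],[[0,0,-15],0,255],[[0,0,-25],0,255],[[0,0,-25],0,255]]'
python3 - <<'E'
from meas import *
c=read_camera("wrist"); np.savez("w7.npz",**c); P=cloud(c,True); print(get_state()["eef_pos"],yawof())
m=(abs(P[...,0]-.44)<.035)&(abs(P[...,1]+.391)<.022)&(P[...,2]<.06); q=P[m]
k=np.linalg.lstsq(np.c_[q[:,:2],np.ones(len(q))],q[:,2],rcond=None)[0]; print("z",np.median(q[:,2]),"slope",k[:2])
cv2.imwrite("pics/w7.png",c["frame"][60:400,120:520])
E
```

```text
time: 26.7
eef_pos: [0.4372, -0.3919, -0.0042]
tcp_rot: [0.999, -0.049, 0.0, 0.0]
contact_force: [-0.3, -0.4, 4.5]
opening: 0.714
finger_force: 33.2
time: 27.1
eef_pos: [0.4377, -0.3922, 0.0221]
tcp_rot: [0.999, -0.049, 0.001, 0.001]
contact_force: [0.2, -0.0, 0.7]
opening: 0.716
finger_force: 32.8
[ 0.43736256 -0.3918661   0.02144585] -5.6332706032795405
z 0.03331014118417916 slope [-0.07460317  0.09054384]
```

View pics/w7.png

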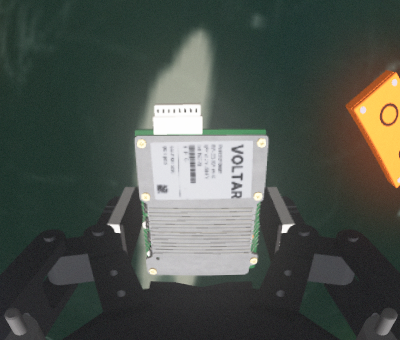

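The board is held in the grip, centred between the pads at crop (200,205), right side up. I'll carry it over.

```bash
python3 -m crank '[[[0,0,-20],0,255],[[0,0,-60],0,255],[[0,0,-100],0,255],[[0,0,-140],0,255],[[0,0,-180],0,255],[[0,0,-220],0,255],[[0,0,-260],0,255],[[0,0,-275],0,255],[[0,0,-275],0,255]]'; python3 -m crank '[[[-3,-30,0],0,255],[[-8,-70,0],0,255],[[-14,-115,0],-1,255],[[-20,-165,0],-2,255],[[-26,-215,0],-3,255],[[-32,-265,0],-4,255],[[-38,-315,0],-5,255],[[-44,-365,0],-5.6,255],[[-50,-410,0],-5.6,255],[[-50,-410,0],-5.6,255]]'
python3 - <<'E'
from h import *
s=get_state(); print(s["eef_pos"],yawof(), totool(np.array([.424,.1875,.2])-s["eef_pos"]))
E
```

```text
time: 28.05
eef_pos: [0.4376, -0.3922, 0.2979]
tcp_rot: [0.999, -0.049, 0.002, 0.002]
contact_force: [0.1, 0.7, -1.6]
opening: 0.712
finger_force: 32.9
time: 29.05
eef_pos: [0.4254, 0.0265, 0.2918]
tcp_rot: [1.0, 0.004, -0.003, -0.001]
contact_force: [0.4, -0.7, -1.2]
opening: 0.713
finger_force: 32.9
[0.42542597 0.0265216  0.29183716] 0.42688577314552023 [   0.3 -160.7   92.3]
```

```bash
python3 -m crank '[[[0,-40,0],0.4,255],[[-1,-80,0],0.4,255],[[-1,-120,0],0.4,255],[[-1,-161,0],0.4,255],[[-1,-161,45],0.4,255],[[-1,-161,90],0.4,255],[[-1,-161,130],0.4,255],[[-1,-161,160],0.4,255],[[-1,-161,180],0.4,255],[[-1,-161,180],0.4,255]]'; python3 -m crank '[[[0,0,0],0,255],[[0,0,0],0,255]]'
python3 - <<'E'
from h import *
c=read_camera("wrist"); np.savez("w8.npz",**c); cv2.imwrite("pics/w8.png",c["frame"]); P=cloud(c,True); s=get_state(); e=s["eef_pos"]; print(e,yawof())
hsv=cv2.cvtColor(c["frame"],cv2.COLOR_BGR2HSV)
for dx in(-.03,-.02,0,.02,.03):
  m=(abs(P[...,0]-e[0]-3e-3-dx)<.004)&(abs(P[...,1]-e[1])<.02)&(P[...,2]<e[2]+.04)&(P[...,2]>e[2]-.02); print(dx,m.sum(),np.median(P[m][:,2]).round(4))
E
```

```text
time: 30.05
eef_pos: [0.4221, 0.1809, 0.1092]
tcp_rot: [1.0, -0.004, -0.006, 0.001]
contact_force: [-0.9, 0.0, -0.7]
opening: 0.711
finger_force: 33.0
time: 30.25
eef_pos: [0.4273, 0.1824, 0.1161]
tcp_rot: [1.0, -0.004, 0.001, -0.0]
contact_force: [1.2, -0.6, 0.2]
opening: 0.713
finger_force: 33.0
[0.42753448 0.18250479 0.11655814] -0.45504693609106084
-0.03 844 0.1272
-0.02 998 0.1273
0 1138 0.1272
0.02 1390 0.1275
0.03 1716 0.1272
```

View pics/w8.png

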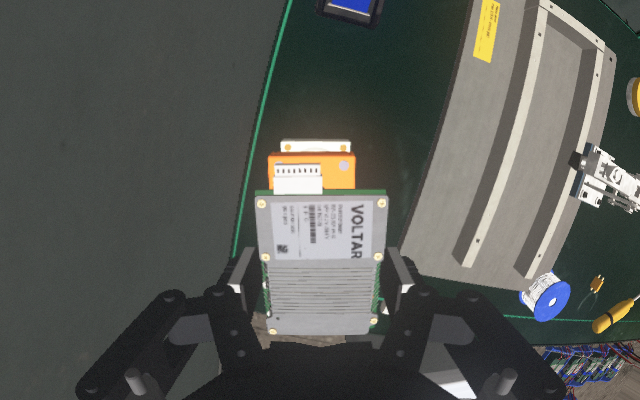

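The board is level above the cover, with the cover's far end visible at (312,168). I'll correct by −3 mm in x and +5 mm in y, then lower.

```bash
python3 -m crank '[[[-3,-5,8],0,255],[[-3,-5,18],0,255],[[-3,-5,26],0,255],[[-3,-5,32],0,255],[[-3,-5,35],0,255],[[-3,-5,35],0,255],[[-3,-5,35],0,255]]';  python3 -m crank '[[[0,0,1],0,255],[[0,0,2],0,255],[[0,0,2],0,255]]'
```

```text
time: 31.0
eef_pos: [0.4237, 0.1876, 0.0804]
tcp_rot: [1.0, -0.004, 0.0, -0.0]
contact_force: [-0.2, 0.1, -0.5]
opening: 0.716
finger_force: 33.0
time: 31.3
eef_pos: [0.4236, 0.1876, 0.0784]
tcp_rot: [1.0, -0.004, 0.0, -0.0]
contact_force: [0.3, 0.1, -0.7]
opening: 0.715
finger_force: 33.0
```

```bash
python3 -m crank '[[[0,0,1],0,255],[[0,0,1],0,255],[[0,0,1],0,255]]';  python3 -m crank '[[[0,0,1],0,255],[[0,0,1],0,255],[[0,0,1],0,255]]'
```

```text
time: 31.6
eef_pos: [0.4236, 0.1876, 0.0774]
tcp_rot: [1.0, -0.004, 0.0, 0.0]
contact_force: [-0.2, 0.3, -0.5]
opening: 0.714
finger_force: 33.0
time: 31.9
eef_pos: [0.4239, 0.1877, 0.0773]
tcp_rot: [1.0, -0.004, 0.0, 0.0]
contact_force: [-1.8, -0.3, 5.5]
opening: 0.714
finger_force: 33.6
```

```bash
python3 -m crank '[[[0,0,-1],0,255],[[0,0,-1],0,150],[[0,0,-1],0,0],[[0,0,-1],0,0],[[0,0,-1],0,0],[[0,0,-1],0,0],[[0,0,-1],0,0],[[0,0,-30],0,0],[[0,0,-80],0,0],[[0,0,-130],0,0]]' 30; python3 -m crank '[[[0,50,-40],0,0],[[0,100,-70],0,0],[[0,100,-70],0,0],[[0,100,-70],0,0]]'
python3 - <<'E'
from h import *
c=read_camera("wrist"); P=cloud(c,True); X,Y,Z=P[...,0],P[...,1],P[...,2]
m=(abs(X-.427)<.08)&(abs(Y-.187)<.06)&(Z>.084)&(Z<.1)
uv=np.argwhere(m)[:,::-1]; q=onplane(c,uv,.089,True)[:,:2]*1000
print([np.round(a,1) for a in cv2.minAreaRect(q.astype(np.float32))],np.median(Z[m])); p=P[m]
print(np.linalg.lstsq(np.c_[p[:,:2],np.ones(len(p))],p[:,2],rcond=None)[0][:2]); s=get_state(); print(s["eef_pos"],s["finger_force"])
cv2.imwrite("pics/w9.png",cv2.resize(c["frame"][90:260,160:380],None,fx=3,fy=3))
E
```

```text
time: 32.9
eef_pos: [0.4226, 0.1874, 0.2068]
tcp_rot: [1.0, -0.004, -0.001, 0.0]
contact_force: [0.2, 1.3, 0.8]
opening: 1.001
finger_force: 0.0
time: 33.3
eef_pos: [0.424, 0.0858, 0.2791]
tcp_rot: [1.0, -0.006, 0.003, 0.0]
contact_force: [0.1, 0.2, -0.2]
opening: 1.002
finger_force: 0.0
[array([427.3, 186.9]), array([61.8, 96.4]), np.float64(89.8)] 0.08844862740243159
[-0.00164906 -0.00211906]
[0.42327313 0.08692137 0.27733673] 0.0
```

View pics/w9.png

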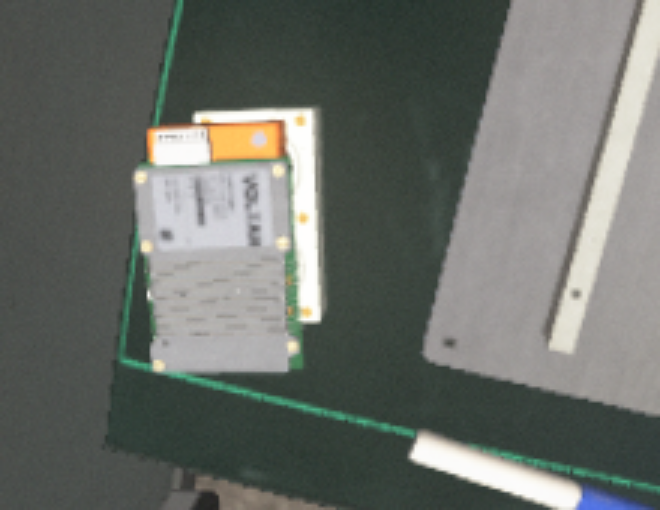

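The board lies flat and level, centred at (427.3,186.9) mm on the cover. The gripper is open and clear.

```bash
python3 -c "
from plant import ctrl
print(ctrl.sign_off())"
```

```text
the job is handed in; nothing more can be done
None
```

The module is stacked in the holder (cells, cover, then board), everything is released and I handed the job in at about 33 s of the 106 s allowed. The sign-off returned no verdict, but my last measurements put each part inside its tolerances.

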